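# Re-index the brace fixture

## Robot

A 6-joint arm with a two-finger parallel gripper is mounted at the origin on the work surface. World frame = base frame: x ahead of the robot, y to its left, z up, the work surface at z = 0. Lengths are in m, angles in degrees, forces in N, time in s.
With the tool pointing down it reaches from about 0.4 to 0.825 m from the base axis. Payload 7 kg.
Tool frame: the origin (TCP) lies on the mounting face of the last link; the fingertips stand 178 mm ahead of it and the grasp point (between the pads) lies 159 mm ahead of it; z points along the fingers, y is the direction in which the jaws open and shut (so a half turn about z gives the same grasp; the last joint's range is limited). The gripper opens to 88 mm and grips with 3 to 60 N. Pads are 19 mm wide; open, the fingers measure 130 mm over their backs; the gripper's body (78 mm by 193 mm) begins 47 mm behind the grasp point.
Start: joints at [-54.712, 20.546, 0.682, 0, -70.136, -16.507], TCP at [0.217, -0.639, 0.405] pointing down, gripper open.
Joint ranges: [-176.03, 176.03], [-82.01, 121.73], [-58.28, 71.71], [-173.87, 95.51], [-174.79, -0.11], [-173.66, 173.66]. Speed limits (degrees/s): [136.94, 136.94, 172.46, 180, 180, 180].

## Interface

Orientations are given as [roll, pitch, yaw] about the fixed x, y, z axes, in that order (R = Rz(yaw) Ry(pitch) Rx(roll)).
In Python, from plant import r gives the robot as it stands. The module is installed in compiled form; this text tells all that it offers.
- The arm moves only by the tool carry_out, never from a script. Its argument "plan" is a list of rows, each a list of 3 entries, a list of its own where there are three numbers: the shift along the tool's x, y, z in m, then the turn, a rotation vector about the tool's x, y, z in degrees, then the closure in counts, from 0 (fully open) to 255 (shut). In form: [[[x, y, z], [ax, ay, az], hand], ...]. A call has 1 to 12 rows; each row shifts and turns the commanded pose from where the row before left it, along the tool's axes as they then stand; what a row does not reach is not made up. A row lasts 1/12 s, in which the tool goes at most 41.7 mm and 7.16 degrees, less where a joint would pass 70% of its speed; a pose out of reach is approached as far as the arm can. A call is refused whole if a number of a shift passes 0.0417 or a number of a turn 7.16, either way. A call with a gripper value outside its range is refused whole. The fingers move at their own pace and stop on an object; "grip_force" is the grip in N (left out, the last holds). Time passes only in rows, so rows that do not move let the fingers close. It gives the time, the measured TCP pose, the force and the opening at its end, in the units of the state.
- r.get_state(): the state, without advancing time (a new reading comes with each control period).
- r.capture(name): name is "scene" or "top" or "wrist"; returns the picture (400x640x3 uint8, red, green, blue); there is no depth.
- r.get_calibration(name): a dict with "K" (3x3 intrinsics, pixels), "D" ([k1, k2, p1, p2, k3] as OpenCV has them; the pictures are not rectified), "rvec" (rotation vector, rad) and "tvec" (3), from world to camera coordinates, as OpenCV has them. Camera axes: x right, y down, z forward; pixel columns grow to the right and rows downward; lengths in m; the calibration is good to about 2 mm. A picture is of the moment at which its call begins: read the wrist's pose just before it. get_calibration takes no time and is no camera call; for the wrist camera it gives the pose at the moment of the call.
- r.close_job(): hands the job in, once; it reports no verdict.
The state is a dict: "time_s": time; "joints": joint angles; "qd": joint speeds; "joint_torque": joint torques, N m; "tcp_pos": TCP position; "eef_rot": TCP orientation; "contact_force": force on the tool from outside, world axes, zero at the start; "moment": the same for the moment, N m; "gripper_width": finger opening in m.
Only numpy, scipy, OpenCV 4.12 (cv2) and the standard library are available. Lean on these libraries where they do the work, as an engineer would, in place of code of your own. Each camera call takes 0.05 s, during which the arm holds its last target. There are 200 camera calls.

## Task

Two swivel fixtures on the bench each hold a brace; work only on the one with the yellow brace. Pull its red plunger handle up and twist it so that it stays out by itself, swing that turntable round by its black post to the other notch, then twist the handle back so that the plunger drops fully home and locks the turntable there. Leave the fixture with the blue brace alone.

Things in the scene. Friction and masses are not known exactly. Their poses are not given: they have to be found in the camera images.
- yellow_wing: Red wing handle on the spring plunger of the yellow brace's fixture: upright bar 50 mm long (x), 13 thick (y), 24 high; origin at its centre, 142 mm above the table when home, on the plunger's axis; z up. Below it only its 14 mm stem for 17 mm, then the sleeve. Twists from a stop at 0 (x points at the turntable's axis, 78 mm away) to a stop 1.2 rad anticlockwise from above; friction 0.03 N m.
- yellow_plunger (a joint): Lift of that plunger, m: 0 = home in a notch, 0.016 = parked, 0.028 = top stop. Spring and weight pull it down with 5 to 7 N. Pull up about 22 mm, twist by more than 0.6 rad and let go: a cross pin under the handle rests on the slotted sleeve, and it stays parked at that angle. It twists freely only when lifted 16 mm. Twisted back to its stop at 0 and let go, it drops.
- yellow_turntable (a joint): Angle of the turntable carrying the yellow brace, rad, anticlockwise from above: starts in the notch at 0; the other notch is at 1.2 (69 degrees). Stops at -0.04 and 1.24. The pin has 0.04 rad of play in a notch and finds it from about 0.08 rad off. Friction of 0.12 N m keeps the turntable where it is left.
- yellow_post (a point): Upright round black post, 24 mm diameter, handle of that turntable, 85 mm from its vertical axis on the side away from the plunger; it travels in a level arc. This point is on its axis, 106 mm above the table and 17 mm below its top; 83 mm of it stand free. The yellow shells beside it reach 87 mm above the table.
- blue_fixture: The other fixture, alike in all (green base 235 x 160 mm, steel turntable, red wing handle, black post) but holding a brace with blue shells: not to be touched. Origin on its turntable's axis at table height; its plunger stands 78 mm towards its -x, its post on the other side.

How it is judged:
By the outcome, as a careful person would: the job done as asked, in the order asked, and still so for the second after the job is handed in, with the robot touching nothing.
It also fails if it takes over 64 s, if anything falls off the work surface, if the arm or the gripper's body presses on something with over 40 N, if the wrist force passes 120 N, or if a joint passes its speed limit or range.

## Working session

There is one attempt and no reset: what is moved stays moved. The work goes in short steps, Python scripts to look and compute and a tool call to move; the robot and the scene stay as the last step left them, time stands still between calls to the robot, and variables do not carry over. Pictures are saved under pics/ and viewed, about 8 in all and at most 12, crops included, and the job is handed in when it is done.

Besides the shell and the picture viewer there is one more tool, called after "Call:" in YAML: its name, and indented under it one key for each argument. carry_out: Moves the arm, as the interface text tells. Its arguments: {"type":"object","properties":{"plan":{"type":"array","items":{"type":"array"}},"grip_force":{"type":"number"}},"required":["plan"]}

```bash
mkdir -p pics; ls; python3 - <<'E'
from plant import r
import cv2
s=r.get_state(); print(s)
for n in ("scene","top"):
    cv2.imwrite(f"pics/{n}0.png",r.capture(n)[:,:,::-1])
    c=r.get_calibration(n); print(n,c)
E
```

```text
pics
{'time_s': 0.0, 'joints': array([-5.47115056e+01,  2.05919428e+01,  6.35206405e-01, -2.11304879e-02,
       -7.01345381e+01, -1.65070854e+01]), 'qd': array([ 0.00328018, -0.07572551, -0.0414938 , -0.02731164,  0.1185421 ,
       -0.05158901]), 'joint_torque': array([ 2.63577949e-04, -5.82722068e+01,  2.93049306e+01,  6.99683994e+00,
        6.93411188e-03, -1.94066815e-04]), 'tcp_pos': array([ 0.21727117, -0.63888355,  0.40372441]), 'eef_rot': array([ 1.79906843e+02, -6.89151686e-03, -1.61225782e+02]), 'contact_force': array([-0.62069678,  0.58323708,  0.06638884]), 'moment': array([ 0.00208908,  0.00447951, -0.00238342]), 'gripper_width': 0.08756330079070089}
scene {'K': array([[390.3371038 ,   0.        , 324.04317234],
       [  0.        , 390.3371038 , 193.4762585 ],
       [  0.        ,   0.        ,   1.        ]]), 'D': array([-0.03536889,  0.        ,  0.        ,  0.        ,  0.        ]), 'rvec': array([ 1.9947142 ,  1.10846706, -0.51455834]), 'tvec': array([-0.30086023, -0.19121707,  1.27800727])}
top {'K': array([[493.82578391,   0.        , 317.7247333 ],
       [  0.        , 493.82578391, 200.73876336],
       [  0.        ,   0.        ,   1.        ]]), 'D': array([-0.0964613,  0.       ,  0.       ,  0.       ,  0.       ]), 'rvec': array([ 2.2394347 , -2.17866026,  0.05615446]), 'tvec': array([-0.0502845 ,  0.53608725,  1.10442397])}
```

View pics/top0.png

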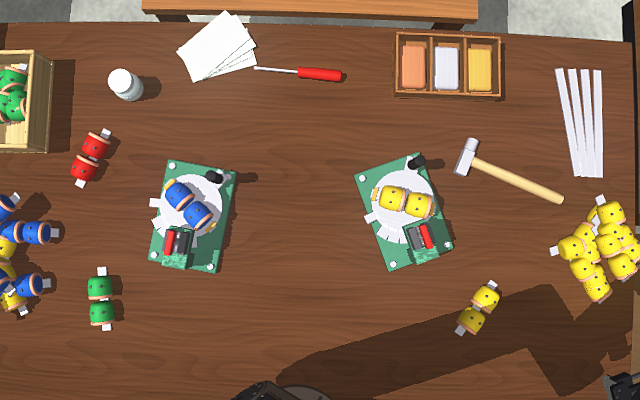

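View pics/scene0.png

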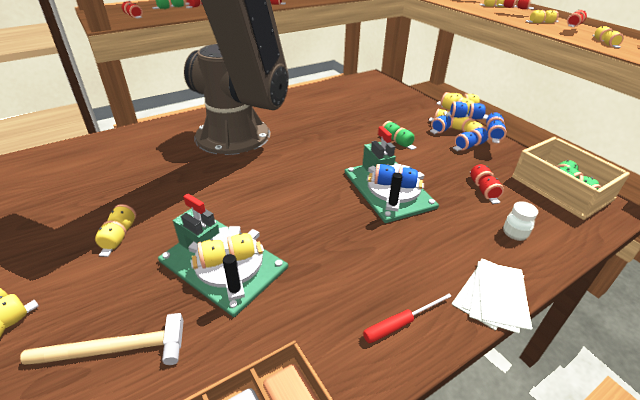

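```bash
cat > h.py <<'E'
import numpy as np, cv2
from plant import r
def ray(n,uv,c=None):
    c=c or r.get_calibration(n)
    R=cv2.Rodrigues(np.array(c["rvec"]))[0]; t=np.array(c["tvec"]).ravel()
    p=cv2.undistortPoints(np.array([[uv]],float),c["K"],c["D"])[0,0]
    d=R.T@np.array([p[0],p[1],1]); return -R.T@t,d/np.linalg.norm(d)
def onz(n,uv,z,c=None):
    o,d=ray(n,uv,c); return o+d*(z-o[2])/d[2]
def tri(a,b):
    (o1,d1),(o2,d2)=a,b
    s=np.linalg.lstsq(np.c_[d1,-d2],o2-o1,rcond=None)[0]
    p,q=o1+s[0]*d1,o2+s[1]*d2; return (p+q)/2,np.linalg.norm(p-q)
def red(im): 
    h=cv2.cvtColor(im,cv2.COLOR_RGB2HSV); return (((h[...,0]<6)|(h[...,0]>174))&(h[...,1]>170)&(h[...,2]>70)).astype(np.uint8)
def black(im): return (im.max(2)<45).astype(np.uint8)
def blobs(m,roi,n=3,amin=15):
    x0,y0,x1,y1=roi; k=np.zeros_like(m); k[y0:y1,x0:x1]=m[y0:y1,x0:x1]
    N,l,s,c=cv2.connectedComponentsWithStats(k)
    o=[]
    for i in sorted(range(1,N),key=lambda i:-s[i,4])[:n]:
        if s[i,4]<amin: continue
        pts=np.argwhere(l==i)[:,::-1].astype(np.float32)
        o.append((c[i].round(1),s[i].tolist(),cv2.minAreaRect(pts)))
    return o
E
python3 - <<'E'
from h import *
T=cv2.imread("pics/top0.png")[:,:,::-1];S=cv2.imread("pics/scene0.png")[:,:,::-1]
for n,im,rr,rb in(("top",T,(395,215,450,265),(400,145,435,180)),("scene",S,(175,185,215,225),(215,245,250,300))):
    print(n);[print(" r",b) for b in blobs(red(im),rr)];[print(" b",b) for b in blobs(black(im),rb)]
a=cv2.resize(T[140:280,340:480],None,fx=4,fy=4,interpolation=2);b=cv2.resize(S[180:320,140:300],None,fx=4,fy=4,interpolation=2)[:, :240*1]
cv2.imwrite("pics/c1.png",a[:,:,::-1])
E
```

```text
top
 r (array([425.5, 236.3]), [419, 225, 14, 24, 182], ((425.5498046875, 236.33938598632812), (24.418018341064453, 7.668468952178955), 70.34617614746094))
 b (array([411.7, 163.9]), [408, 157, 10, 12, 35], ((412.1524353027344, 162.87193298339844), (10.822290420532227, 8.944953918457031), 83.6598129272461))
scene
 r (array([193.9, 202.9]), [183, 193, 22, 21, 246], ((193.80880737304688, 202.98529052734375), (25.72478675842285, 11.147406578063965), 30.963756561279297))
 b (array([231.8, 276.1]), [223, 260, 17, 33, 361], ((231.46945190429688, 276.1296081542969), (32.43711471557617, 12.856172561645508), 81.46923065185547))
```

View pics/c1.png

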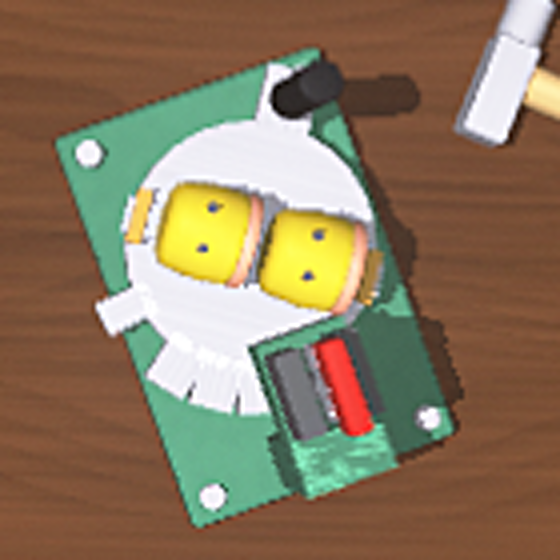

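```bash
python3 - <<'E'
from h import *
w,e=tri(ray("top",(425.8,236.5)),ray("scene",(193.9,202.9)));print("wing",w,e,onz("top",(425.8,236.5),.150))
p=onz("top",(420.5,160.8),.123);print("post",p)
p2=onz("scene",(231.5,276.1),.082);print("post scene",p2)
for a in (p,p2):
    d=a-w;print(np.linalg.norm(d[:2]),np.degrees(np.arctan2(d[1],d[0])))
# corners screws, wing long axis
for uv in ((362,178),(393,264),(447,244.5)): print(onz("top",uv,.012))
a=onz("top",(421.5,225.5),.15);b=onz("top",(430,248),.15);print(np.degrees(np.arctan2(*(a-b)[1::-1])))
print(np.linalg.inv(cv2.Rodrigues(r.get_calibration("top")["rvec"])[0])@-r.get_calibration("top")["tvec"])
s=r.get_state();print(s["tcp_pos"],s["eef_rot"])
E
```

```text
wing [ 0.46686041 -0.25112504  0.14557981] 7.528379734099175e-05 [ 0.46697719 -0.25012157  0.15      ]
post [ 0.62084109 -0.24254433  0.123     ]
post scene [ 0.62592585 -0.24440719  0.082     ]
0.15421957134481143 3.1895579734433106
0.1592072328419354 2.4183515053171787
[ 0.59145448 -0.13425062  0.012     ]
[ 0.39911676 -0.20921138  0.012     ]
[ 0.4459134  -0.33180379  0.012     ]
22.238765377379256
[ 0.49555856 -0.02095184  1.12412326]
[ 0.21727428 -0.63889554  0.40378579] [ 1.79911661e+02 -8.38717776e-03 -1.61223805e+02]
```

Call:
carry_out:
  plan:
    - [[-0.03, 0.024, 0], [0, 0, 0], 0]
    - [[-0.03, 0.024, 0], [0, 0, 0], 0]
    - [[-0.03, 0.024, 0], [0, 0, 0], 0]
    - [[-0.03, 0.024, 0], [0, 0, 0], 0]
    - [[-0.03, 0.024, 0], [0, 0, 0], 0]
    - [[-0.03, 0.024, 0], [0, 0, 0], 0]
    - [[-0.03, 0.024, 0], [0, 0, 0], 0]
    - [[-0.03, 0.024, 0], [0, 0, 0], 0]
    - [[-0.03, 0.024, 0], [0, 0, 0], 0]
    - [[-0.03, 0.024, 0], [0, 0, 0], 0]
    - [[-0.03, 0.024, 0], [0, 0, 0], 0]
    - [[-0.03, 0.024, 0], [0, 0, -2.9], 0]

```text
time_s: 1.1
tcp_pos: [0.4658, -0.2486, 0.4046]
eef_rot: [180.0, 0.0, -158.4]
contact_force: [0.8, -0.0, 0.1]
gripper_width: 0.0881
```

```bash
python3 - <<'E'
from h import *
s=r.get_state();c=r.get_calibration("wrist");im=r.capture("wrist")
cv2.imwrite("pics/w1.png",im[:,:,::-1])
print(s["tcp_pos"],s["eef_rot"],s["joints"],s["time_s"])
for b in blobs(red(im),(0,0,640,400)): 
    print(b, onz("wrist",b[2][0],.154,c))
    q=cv2.boxPoints(b[2]); print([onz("wrist",u,.154,c).round(4)[:2] for u in q])
E
```

```text
[ 0.46583801 -0.24862456  0.40463499] [ 1.79990250e+02  1.71177863e-03 -1.58357949e+02] [-6.79433007e+00  6.67268924e+00 -1.77547568e+01 -1.03113480e-02
 -6.55756918e+01 -6.15593551e+01] 1.1
(array([320.6, 198.9]), [314, 171, 14, 57, 783], ((320.4999694824219, 198.99998474121094), (12.999998092651367, 55.99999237060547), 0.0)) [ 0.46316986 -0.25250194  0.154     ]
[array([ 0.4895, -0.2483]), array([ 0.4424, -0.2666]), array([ 0.4384, -0.2565]), array([ 0.4852, -0.2376])]
```

View pics/w1.png

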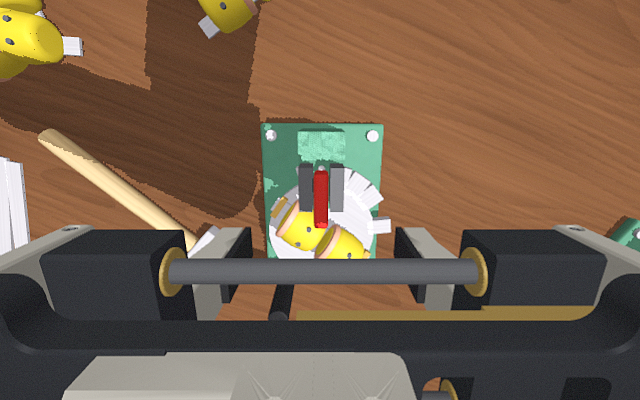

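Call:
carry_out:
  plan:
    - [[0.0015, -0.003, 0], [0, 0, 0], 0]
    - [[0, 0, 0.01], [0, 0, 0], 0]
    - [[0, 0, 0.01], [0, 0, 0], 0]
    - [[0, 0, 0.01], [0, 0, 0], 0]
    - [[0, 0, 0.01], [0, 0, 0], 0]
    - [[0, 0, 0.01], [0, 0, 0], 0]
    - [[0, 0, 0.01], [0, 0, 0], 0]
    - [[0, 0, 0.01], [0, 0, 0], 0]
    - [[0, 0, 0.01], [0, 0, 0], 0]
    - [[0, 0, 0.01], [0, 0, 0], 0]
    - [[0, 0, 0.007], [0, 0, 0], 0]
    - [[0, 0, 0.004], [0, 0, 0], 0]

```text
time_s: 2.15
tcp_pos: [0.4649, -0.2537, 0.3024]
eef_rot: [180.0, -0.1, -158.3]
contact_force: [-0.5, -0.1, 0.2]
gripper_width: 0.0879
```

Call:
carry_out:
  plan:
    - [[0, 0, 0], [0, 0, 0], 255]
    - [[0, 0, 0], [0, 0, 0], 255]
    - [[0, 0, 0], [0, 0, 0], 255]
    - [[0, 0, 0], [0, 0, 0], 255]
    - [[0, 0, 0], [0, 0, 0], 255]
    - [[0, 0, 0], [0, 0, 0], 255]
    - [[0, 0, 0], [0, 0, 0], 255]
    - [[0, 0, 0], [0, 0, 0], 255]
    - [[0, 0, 0], [0, 0, 0], 255]
  grip_force: 35

```text
time_s: 2.9
tcp_pos: [0.4651, -0.2538, 0.3038]
eef_rot: [-180.0, 0.0, -158.3]
contact_force: [-0.1, -0.1, -0.3]
gripper_width: 0.0331
```

Call:
carry_out:
  plan:
    - [[-0.001, 0.0017, 0], [0, 0, 0], 255]
    - [[0, 0, 0], [0, 0, 0], 255]
    - [[0, 0, 0], [0, 0, 0], 255]
    - [[0, 0, 0], [0, 0, 0], 255]
    - [[0, 0, 0], [0, 0, 0], 255]
    - [[0, 0, 0], [0, 0, 0], 255]
    - [[0, 0, 0], [0, 0, 0], 255]
    - [[0, 0, 0], [0, 0, 0], 255]

```text
time_s: 3.57
tcp_pos: [0.4652, -0.2513, 0.3036]
eef_rot: [179.9, -0.0, -158.3]
contact_force: [-1.1, 5.5, 2.0]
gripper_width: 0.013
```

Call:
carry_out:
  plan:
    - [[0, 0.0007, 0], [0, 0, 0], 255]
    - [[0, 0, -0.002], [0, 0, 0], 255]
    - [[0, 0, -0.002], [0, 0, 0], 255]
    - [[0, 0, -0.002], [0, 0, 0], 255]
    - [[0, 0, -0.002], [0, 0, 0], 255]
    - [[0, 0, -0.002], [0, 0, 0], 255]
    - [[0, 0, -0.002], [0, 0, 0], 255]
    - [[0, 0, -0.002], [0, 0, 0], 255]
    - [[0, 0, -0.002], [0, 0, 0], 255]
    - [[0, 0, -0.003], [0, 0, 0], 255]
    - [[0, 0, -0.003], [0, 0, 0], 255]
    - [[0, 0, 0], [0, 0, 0], 255]

```text
time_s: 4.57
tcp_pos: [0.4651, -0.2511, 0.3261]
eef_rot: [180.0, 0.0, -158.3]
contact_force: [1.6, 1.5, -6.6]
gripper_width: 0.013
```

Call:
carry_out:
  plan:
    - [[0, 0, 0], [0, 0, -5], 255]
    - [[0, 0, 0], [0, 0, -5], 255]
    - [[0, 0, 0], [0, 0, -5], 255]
    - [[0, 0, 0], [0, 0, -5], 255]
    - [[0, 0, 0], [0, 0, -5], 255]
    - [[0, 0, 0], [0, 0, -5], 255]
    - [[0, 0, 0], [0, 0, -5], 255]
    - [[0, 0, 0], [0, 0, -5], 255]
    - [[0, 0, 0], [0, 0, -5], 255]
    - [[0, 0, 0], [0, 0, -5], 255]
    - [[0, 0, 0], [0, 0, -5], 255]
    - [[0, 0, 0], [0, 0, 0], 255]

```text
time_s: 5.57
tcp_pos: [0.4652, -0.2513, 0.3273]
eef_rot: [-179.9, -0.0, -103.0]
contact_force: [-2.2, 4.9, 5.7]
gripper_width: 0.0131
```

Call:
carry_out:
  plan:
    - [[0, 0, 0], [0, 0, 0], 255]
    - [[0, 0, 0], [0, 0, 0], 255]

```text
time_s: 5.73
tcp_pos: [0.4652, -0.2513, 0.3273]
eef_rot: [-179.9, -0.0, -103.3]
contact_force: [-1.9, 3.9, 6.4]
gripper_width: 0.0131
```

```bash
python3 - <<'E'
from h import *
s=r.get_state();print(s["contact_force"],s["moment"],s["tcp_pos"])
a=r.capture("wrist");b=r.capture("scene")[150:310,120:330]
b=cv2.resize(b,None,fx=2.5,fy=2.5,interpolation=2)
o=np.zeros((400,640+0,3),np.uint8)
v=np.zeros((600,800,3),np.uint8);v[:400,:525]=b;v[400:600,:320]=a[::2,::2];v[400:600,325:800]=cv2.resize(a[100:300,150:470],(475,200))
cv2.imwrite("pics/s2.png",v[:,:,::-1])
E
```

```text
[-1.88644345  3.9062537   6.43369253] [1.60978217 0.89350758 0.05795242] [ 0.46519121 -0.25128962  0.32730235]
```

View pics/s2.png

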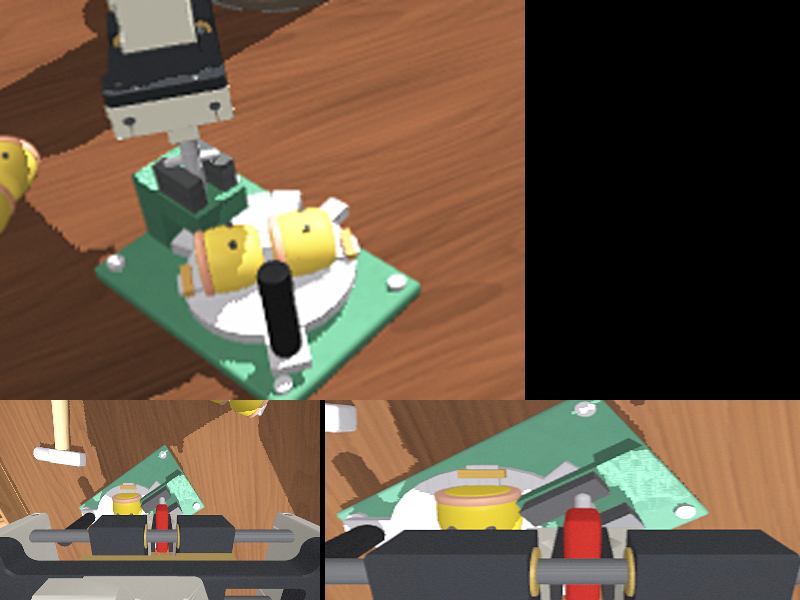

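Call:
carry_out:
  plan:
    - [[0, 0, 0], [0, 0, 0], 0]
    - [[0, 0, 0], [0, 0, 0], 0]
    - [[0, 0, 0], [0, 0, 0], 0]
    - [[0, 0, 0], [0, 0, 0], 0]
    - [[0, 0, 0], [0, 0, 0], 0]
    - [[0, 0, 0], [0, 0, 0], 0]
    - [[0, 0, -0.02], [0, 0, 0], 0]
    - [[0, 0, -0.03], [0, 0, 0], 0]
    - [[0, 0, -0.03], [0, 0, 0], 0]
    - [[0, 0, -0.01], [0, 0, 0], 0]
    - [[0, 0, 0], [0, 0, 0], 0]

```text
time_s: 6.75
tcp_pos: [0.4658, -0.2515, 0.4189]
eef_rot: [-179.7, -0.0, -103.3]
contact_force: [0.9, 0.3, 0.7]
gripper_width: 0.0809
```

```bash
python3 - <<'E'
from h import *
s=r.get_state();print(s["tcp_pos"],s["eef_rot"],s["joints"],s["contact_force"])
cw=r.get_calibration("wrist");a=r.capture("wrist");b=r.capture("scene");t=r.capture("top")
bw=[x for x in blobs(red(a),(0,0,640,400))];bs=blobs(red(b),(165,170,235,235));bt=blobs(red(t),(395,205,460,275))
print(bw,bs,bt)
if bw and bs:
    print("w-s",tri(ray("wrist",bw[0][2][0],cw),ray("scene",bs[0][2][0])))
    q=cv2.boxPoints(bw[0][2]); print([onz("wrist",u,.17,cw).round(4)[:2] for u in q])
v=np.zeros((600,800,3),np.uint8);v[:400,:525]=cv2.resize(b[150:310,120:330],None,fx=2.5,fy=2.5,interpolation=2);v[400:600,:320]=a[::2,::2]
cv2.imwrite("pics/s3.png",v[:,:,::-1])
E
```

```text
[ 0.46581589 -0.25150563  0.41891038] [-1.79678263e+02 -1.64145673e-02 -1.03301611e+02] [-7.10272331e+00  6.12705751e+00 -1.64899768e+01  5.54422044e-02
 -6.70648920e+01 -6.22030486e+00] [0.85272968 0.32369095 0.71343249]
[(array([325.1, 203.6]), [318, 175, 16, 60, 845], ((325.5, 204.5), (59.0, 15.0), 90.0))] [(array([191.6, 193.6]), [178, 186, 28, 16, 323], ((191.52398681640625, 193.6320037841797), (12.521982192993164, 27.101146697998047), 79.69515228271484))] []
w-s (array([ 0.46595648, -0.25139862,  0.16831898]), np.float64(0.0001824118093228868))
[array([ 0.4661, -0.2787]), array([ 0.4539, -0.2758]), array([ 0.4656, -0.2237]), array([ 0.4786, -0.2267])]
```

View pics/s3.png

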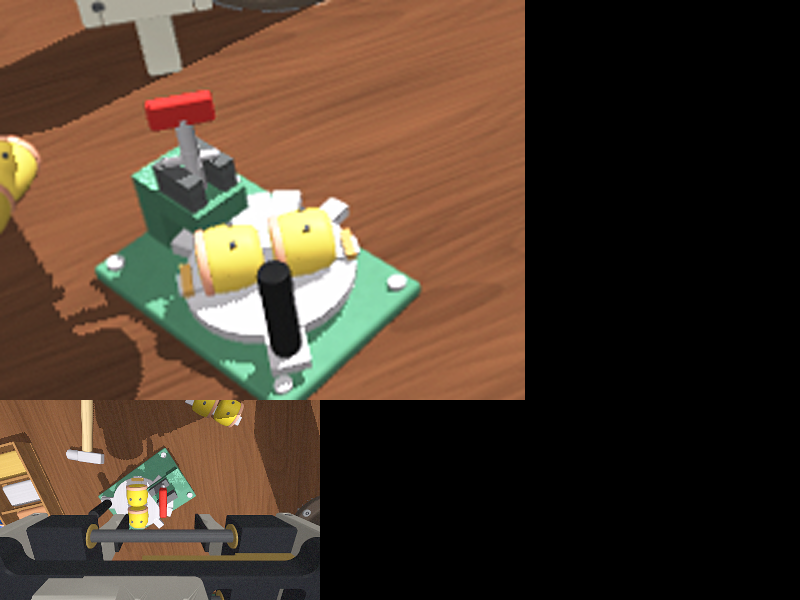

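Call:
carry_out:
  plan:
    - [[0, 0, 0], [0, 0, 6.9], 0]
    - [[0, 0, 0], [0, 0, 6.9], 0]
    - [[0, 0, 0], [0, 0, 6.9], 0]
    - [[0, 0, 0], [0, 0, 6.9], 0]
    - [[0, 0, 0], [0, 0, 6.9], 0]
    - [[0, 0, 0], [0, 0, 6.9], 0]
    - [[0, 0, 0], [0, 0, 6.9], 0]
    - [[0, 0, 0], [0, 0, 6.9], 0]
    - [[0, 0, 0], [0, 0, 6.9], 0]
    - [[0, 0, 0], [0, 0, 6.9], 0]
    - [[0, 0, 0], [0, 0, 6.9], 0]
    - [[0, 0, 0], [0, 0, 6.9], 0]

```text
time_s: 7.9
tcp_pos: [0.4649, -0.2511, 0.4139]
eef_rot: [180.0, -0.2, 173.5]
contact_force: [0.5, 0.9, 0.6]
gripper_width: 0.0879
```

Call:
carry_out:
  plan:
    - [[0, 0, 0], [0, 0, 6.6], 0]
    - [[-0.03, 0.0087, 0], [0, 0, 0], 0]
    - [[-0.03, 0.0087, 0], [0, 0, 0], 0]
    - [[-0.03, 0.0087, 0], [0, 0, 0], 0]
    - [[-0.03, 0.0087, 0], [0, 0, 0], 0]
    - [[-0.029, 0.0087, 0], [0, 0, 0], 0]
    - [[0, 0, 0], [0, 0, 0], 0]
    - [[0, 0, 0], [0, 0, 0], 0]

```text
time_s: 8.57
tcp_pos: [0.6213, -0.2412, 0.4122]
eef_rot: [-180.0, -0.3, 167.3]
contact_force: [-0.9, -0.7, -0.1]
gripper_width: 0.0877
```

```bash
python3 - <<'E'
from h import *
s=r.get_state();print(s["tcp_pos"],s["eef_rot"],s["joints"])
cw=r.get_calibration("wrist");a=r.capture("wrist")
cv2.imwrite("pics/w4.png",a[:,:,::-1])
E
```

```text
[ 0.62126781 -0.24120718  0.41220666] [-179.98366269   -0.27651351  167.31000169] [-4.50005011e+00  1.95952088e+01  2.80902709e-01 -2.45635777e-02
 -7.09617163e+01 -9.81818402e+01]
```

View pics/w4.png

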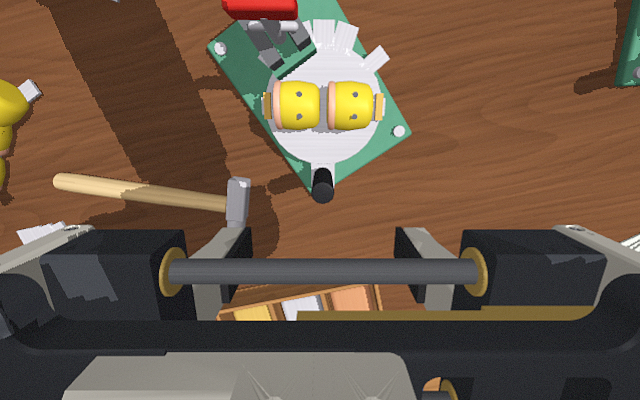

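Call:
carry_out:
  plan:
    - [[0, 0, 0.015], [0, 0, 0], 0]
    - [[0, 0, 0.015], [0, 0, 0], 0]
    - [[0, 0, 0.015], [0, 0, 0], 0]
    - [[0, 0, 0.015], [0, 0, 0], 0]
    - [[0, 0, 0.015], [0, 0, 0], 0]
    - [[0, 0, 0.015], [0, 0, 0], 0]
    - [[0, 0, 0.015], [0, 0, 0], 0]
    - [[0, 0, 0.015], [0, 0, 0], 0]
    - [[0, 0, 0.012], [0, 0, 0], 0]
    - [[0, 0, 0.007], [0, 0, 0], 0]
    - [[0, 0, 0], [0, 0, 0], 0]

```text
time_s: 9.53
tcp_pos: [0.619, -0.2416, 0.2749]
eef_rot: [-180.0, -0.2, 167.3]
contact_force: [-0.3, -0.3, 0.9]
gripper_width: 0.0875
```

Call:
carry_out:
  plan:
    - [[0, 0, 0], [0, 0, 0], 255]
    - [[0, 0, 0], [0, 0, 0], 255]
    - [[0, 0, 0], [0, 0, 0], 255]
    - [[0, 0, 0], [0, 0, 0], 255]
    - [[0, 0, 0], [0, 0, 0], 255]
    - [[0, 0, 0], [0, 0, 0], 255]
    - [[0, 0, 0], [0, 0, 0], 255]
    - [[0, 0, 0], [0, 0, 0], 255]
    - [[0, 0, 0], [0, 0, 0], 255]
    - [[0, 0, 0], [0, 0, 0], 255]
    - [[0, 0, 0], [0, 0, 0], 255]
    - [[0, 0, 0], [0, 0, 0], 255]
  grip_force: 15

```text
time_s: 10.53
tcp_pos: [0.6201, -0.2416, 0.2766]
eef_rot: [-180.0, -0.0, 167.3]
contact_force: [-0.3, 0.3, -0.3]
gripper_width: 0.0237
```

Call:
carry_out:
  plan:
    - [[0.0001, 0.0043, 0], [0, 0, -2.9], 255]
    - [[0.0001, 0.0043, 0], [0, 0, -2.9], 255]
    - [[0.0001, 0.0043, 0], [0, 0, -2.9], 255]
    - [[0.0001, 0.0043, 0], [0, 0, -2.9], 255]
    - [[0.0001, 0.0043, 0], [0, 0, -2.9], 255]
    - [[0.0001, 0.0043, 0], [0, 0, -2.9], 255]
    - [[0.0001, 0.0043, 0], [0, 0, -2.9], 255]
    - [[0.0001, 0.0043, 0], [0, 0, -2.9], 255]
    - [[0.0001, 0.0043, 0], [0, 0, -2.9], 255]
    - [[0.0001, 0.0043, 0], [0, 0, -2.9], 255]
    - [[0.0001, 0.0043, 0], [0, 0, -2.9], 255]
    - [[0.0001, 0.0043, 0], [0, 0, -2.9], 255]

```text
time_s: 11.53
tcp_pos: [0.6161, -0.1911, 0.2766]
eef_rot: [-180.0, -0.0, -157.8]
contact_force: [0.4, -2.1, -0.6]
gripper_width: 0.0235
```

Call:
carry_out:
  plan:
    - [[0.0001, 0.0043, 0], [0, 0, -2.9], 255]
    - [[0.0001, 0.0043, 0], [0, 0, -2.9], 255]
    - [[0.0001, 0.0043, 0], [0, 0, -2.9], 255]
    - [[0.0001, 0.0043, 0], [0, 0, -2.9], 255]
    - [[0.0001, 0.0043, 0], [0, 0, -2.9], 255]
    - [[0.0001, 0.0043, 0], [0, 0, -2.9], 255]
    - [[0.0001, 0.0043, 0], [0, 0, -2.9], 255]
    - [[0.0001, 0.0043, 0], [0, 0, -2.9], 255]
    - [[0.0001, 0.0043, 0], [0, 0, -2.9], 255]
    - [[0.0001, 0.0043, 0], [0, 0, -2.9], 255]
    - [[0, 0, 0], [0, 0, 0], 255]
    - [[0, 0, 0], [0, 0, 0], 255]

```text
time_s: 12.53
tcp_pos: [0.5906, -0.1568, 0.2766]
eef_rot: [180.0, -0.0, -129.0]
contact_force: [0.2, -2.2, -1.3]
gripper_width: 0.0237
```

Call:
carry_out:
  plan:
    - [[0.0001, 0.0037, 0], [0, 0, -2.5], 255]
    - [[0.0001, 0.0037, 0], [0, 0, -2.5], 255]
    - [[0, 0, 0], [0, 0, 0], 255]
    - [[0, 0, 0], [0, 0, 0], 255]
    - [[0, 0, 0], [0, 0, 0], 255]

```text
time_s: 12.95
tcp_pos: [0.5848, -0.1525, 0.2766]
eef_rot: [180.0, -0.0, -124.0]
contact_force: [0.3, -2.6, -0.7]
gripper_width: 0.0239
```

Call:
carry_out:
  plan:
    - [[0, 0, 0], [0, 0, 0], 0]
    - [[0, 0, 0], [0, 0, 0], 0]
    - [[0, 0, 0], [0, 0, 0], 0]
    - [[0, 0, 0], [0, 0, 0], 0]
    - [[0, 0, 0], [0, 0, 0], 0]
    - [[0, 0, 0], [0, 0, 0], 0]
    - [[0, 0, -0.02], [0, 0, 0], 0]
    - [[0, 0, -0.03], [0, 0, 0], 0]
    - [[0, 0, -0.03], [0, 0, 0], 0]
    - [[0, 0, -0.03], [0, 0, -6.9], 0]
    - [[0, 0, -0.02], [0, 0, -6.9], 0]
    - [[0, 0, 0], [0, 0, -6.9], 0]

```text
time_s: 13.95
tcp_pos: [0.5857, -0.1526, 0.4123]
eef_rot: [-179.5, 0.0, -102.8]
contact_force: [0.7, -0.3, 0.6]
gripper_width: 0.087
```

Call:
carry_out:
  plan:
    - [[0.031, 0.0235, 0], [0, 0, 0], 0]
    - [[0.031, 0.0235, 0], [0, 0, 0], 0]
    - [[0.031, 0.0235, 0], [0, 0, 0], 0]
    - [[0.031, 0.0235, 0], [0, 0, 0], 0]
    - [[0, 0, 0], [0, 0, 0], 0]
    - [[0, 0, 0], [0, 0, 0], 0]

```text
time_s: 14.45
tcp_pos: [0.4634, -0.2526, 0.4073]
eef_rot: [-179.9, 0.0, -103.4]
contact_force: [0.9, 0.8, 1.0]
gripper_width: 0.0878
```

```bash
python3 - <<'E'
from h import *
s=r.get_state();print(s["tcp_pos"],s["eef_rot"],s["joints"],s["contact_force"])
cw=r.get_calibration("wrist");a=r.capture("wrist");b=r.capture("scene")
bw=blobs(red(a),(0,0,640,400));bs=blobs(red(b),(165,170,235,235))
print(bw,bs)
print("w-s",tri(ray("wrist",bw[0][2][0],cw),ray("scene",bs[0][2][0])))
v=np.zeros((600,640,3),np.uint8);v[:400]=cv2.resize(b[160:320,120:376],(640,400),interpolation=2);v[400:600,:320]=a[::2,::2]
cv2.imwrite("pics/s5.png",v[:,:,::-1])
E
```

```text
[ 0.46340135 -0.25260376  0.40728462] [-1.79934516e+02  9.91563539e-03 -1.03369642e+02] [-7.28654753e+00  6.51602660e+00 -1.75807899e+01 -3.20088356e-03
 -6.58370177e+01 -6.08179158e+00] [0.88825569 0.81398469 1.02619155]
[(array([321.2, 210. ]), [313, 179, 17, 64, 923], ((321.0, 210.5), (63.0, 16.0), 90.0))] [(array([191.5, 193.6]), [178, 186, 28, 16, 324], ((191.52398681640625, 193.6320037841797), (12.521982192993164, 27.101146697998047), 79.69515228271484))]
w-s (array([ 0.46643552, -0.25161657,  0.16861725]), np.float64(0.0004695133297296862))
```

View pics/s5.png

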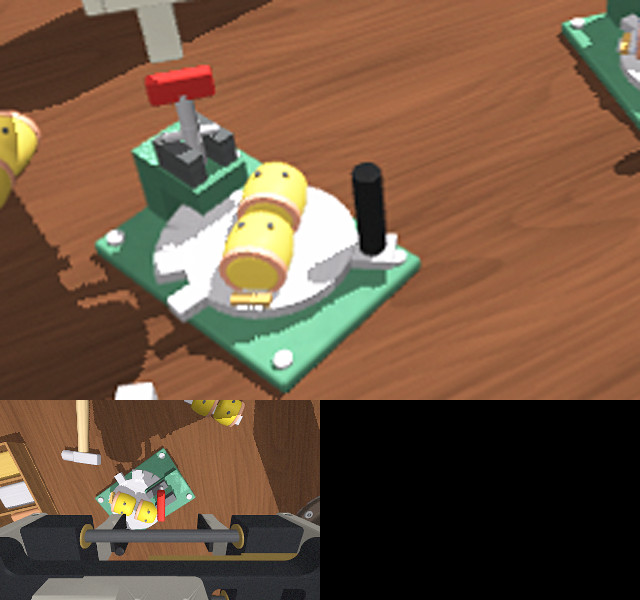

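Call:
carry_out:
  plan:
    - [[-0.0017, -0.0015, 0.01], [0, 0, 0], 0]
    - [[0, 0, 0.015], [0, 0, 0], 0]
    - [[0, 0, 0.015], [0, 0, 0], 0]
    - [[0, 0, 0.015], [0, 0, 0], 0]
    - [[0, 0, 0.015], [0, 0, 0], 0]
    - [[0, 0, 0.01], [0, 0, 0], 0]
    - [[0, 0, 0.005], [0, 0, 0], 0]
    - [[0, 0, 0], [0, 0, 0], 0]
    - [[0, 0, 0], [0, 0, 0], 0]

```text
time_s: 15.3
tcp_pos: [0.4673, -0.25, 0.3216]
eef_rot: [180.0, -0.0, -103.2]
contact_force: [1.0, 0.2, -0.2]
gripper_width: 0.0872
```

Call:
carry_out:
  plan:
    - [[0.0015, 0.0015, 0], [0, 0, 0], 255]
    - [[0, 0, 0], [0, 0, 0], 255]
    - [[0, 0, 0], [0, 0, 0], 255]
    - [[0, 0, 0], [0, 0, 0], 255]
    - [[0, 0, 0], [0, 0, 0], 255]
    - [[0, 0, 0], [0, 0, 0], 255]
    - [[0, 0, 0], [0, 0, 0], 255]
    - [[0, 0, 0], [0, 0, 0], 255]
    - [[0, 0, 0], [0, 0, 0], 255]
    - [[0, 0, 0], [0, 0, 0], 255]
    - [[0, 0, 0], [0, 0, 0], 255]
    - [[0, 0, 0], [0, 0, 0], 255]
  grip_force: 35

```text
time_s: 16.3
tcp_pos: [0.4652, -0.2514, 0.3217]
eef_rot: [-180.0, -0.0, -103.2]
contact_force: [6.5, -1.4, -2.9]
gripper_width: 0.0132
```

Call:
carry_out:
  plan:
    - [[0, 0, 0], [0, 0, 0], 255]
    - [[0, 0, 0], [0, 0, 0], 255]
    - [[0, 0, 0], [0, 0, 0], 255]
    - [[0, 0, 0], [0, 0, 0], 255]
    - [[0, 0, 0], [0, 0, 0], 255]

```text
time_s: 16.72
tcp_pos: [0.4652, -0.2514, 0.3217]
eef_rot: [-180.0, 0.0, -103.2]
contact_force: [3.0, -1.9, -2.3]
gripper_width: 0.0129
```

Gripped. Lift 2 mm and twist back 55°, plus a little to reach the stop.

Call:
carry_out:
  plan:
    - [[0, 0, -0.002], [0, 0, 0], 255]
    - [[0, 0, 0], [0, 0, 5], 255]
    - [[0, 0, 0], [0, 0, 5], 255]
    - [[0, 0, 0], [0, 0, 5], 255]
    - [[0, 0, 0], [0, 0, 5], 255]
    - [[0, 0, 0], [0, 0, 5], 255]
    - [[0, 0, 0], [0, 0, 5], 255]
    - [[0, 0, 0], [0, 0, 5], 255]
    - [[0, 0, 0], [0, 0, 5], 255]
    - [[0, 0, 0], [0, 0, 5], 255]
    - [[0, 0, 0], [0, 0, 5], 255]
    - [[0, 0, 0], [0, 0, 5], 255]

```text
time_s: 17.72
tcp_pos: [0.465, -0.2512, 0.3229]
eef_rot: [180.0, -0.0, -158.5]
contact_force: [4.1, -0.6, -8.0]
gripper_width: 0.0129
```

Call:
carry_out:
  plan:
    - [[0, 0, 0], [0, 0, 1.5], 255]
    - [[0, 0, 0], [0, 0, 0], 255]
    - [[0, 0, 0], [0, 0, 0], 255]

```text
time_s: 17.97
tcp_pos: [0.465, -0.2512, 0.3231]
eef_rot: [180.0, -0.0, -159.6]
contact_force: [4.5, -0.5, -7.4]
gripper_width: 0.0132
```

```bash
python3 -c "
from plant import r
s=r.get_state();print(s['eef_rot'],s['moment'],s['contact_force'],s['tcp_pos'])"
```

```text
[ 1.79967487e+02 -1.01645142e-02 -1.59648891e+02] [-0.16218839 -1.64302468  0.13830591] [ 4.53410791 -0.5240378  -7.4027106 ] [ 0.46500277 -0.25120579  0.32310432]
```

Call:
carry_out:
  plan:
    - [[0, 0, 0.003], [0, 0, 0], 255]
    - [[0, 0, 0.003], [0, 0, 0], 255]
    - [[0, 0, 0.003], [0, 0, 0], 255]
    - [[0, 0, 0.003], [0, 0, 0], 255]
    - [[0, 0, 0.002], [0, 0, 0], 255]
    - [[0, 0, 0], [0, 0, 0], 255]
    - [[0, 0, 0], [0, 0, 0], 255]

```text
time_s: 18.55
tcp_pos: [0.465, -0.2512, 0.3094]
eef_rot: [180.0, -0.0, -159.7]
contact_force: [5.3, 2.7, -6.7]
gripper_width: 0.0125
```

Call:
carry_out:
  plan:
    - [[0, 0, 0], [0, 0, 0], 0]
    - [[0, 0, 0], [0, 0, 0], 0]
    - [[0, 0, 0], [0, 0, 0], 0]
    - [[0, 0, 0], [0, 0, 0], 0]
    - [[0, 0, 0], [0, 0, 0], 0]
    - [[0, 0, 0], [0, 0, 0], 0]
    - [[0, 0, -0.02], [0, 0, 0], 0]
    - [[0, 0, -0.03], [0, 0, 0], 0]
    - [[0, 0, -0.03], [0, 0, 0], 0]
    - [[0, 0, -0.016], [0, 0, 0], 0]
    - [[0, 0, 0], [0, 0, 0], 0]

```text
time_s: 19.47
tcp_pos: [0.4657, -0.2518, 0.4101]
eef_rot: [-179.8, 0.3, -159.7]
contact_force: [0.7, -0.4, 0.8]
gripper_width: 0.0806
```

```bash
python3 - <<'E'
from h import *
s=r.get_state();print(s["tcp_pos"],s["eef_rot"],s["contact_force"])
cw=r.get_calibration("wrist");a=r.capture("wrist");b=r.capture("scene")
bw=blobs(red(a),(0,0,640,400));bs=blobs(red(b),(165,170,235,235))
print(bw,bs)
print("w-s",tri(ray("wrist",bw[0][2][0],cw),ray("scene",bs[0][2][0])))
v=np.zeros((600,640,3),np.uint8);v[:400]=cv2.resize(b[160:320,120:376],(640,400),interpolation=2);v[400:600,:320]=a[::2,::2];v[400:600,320:]=a[100:300,160:480]
cv2.imwrite("pics/s6.png",v[:,:,::-1])
E
```

```text
[ 0.4657212  -0.25176549  0.41007094] [-179.75301057    0.30683018 -159.6880055 ] [ 0.71132719 -0.35869952  0.78834428]
[(array([325.1, 197.2]), [318, 169, 15, 57, 749], ((325.0, 197.0), (56.0, 14.0), 90.0))] [(array([194. , 203.1]), [183, 194, 22, 20, 239], ((193.7720184326172, 203.03369140625), (25.697418212890625, 10.941197395324707), 30.25643539428711))]
w-s (array([ 0.46585497, -0.25135906,  0.14455401]), np.float64(0.0002985123616035241))
```

View pics/s6.png

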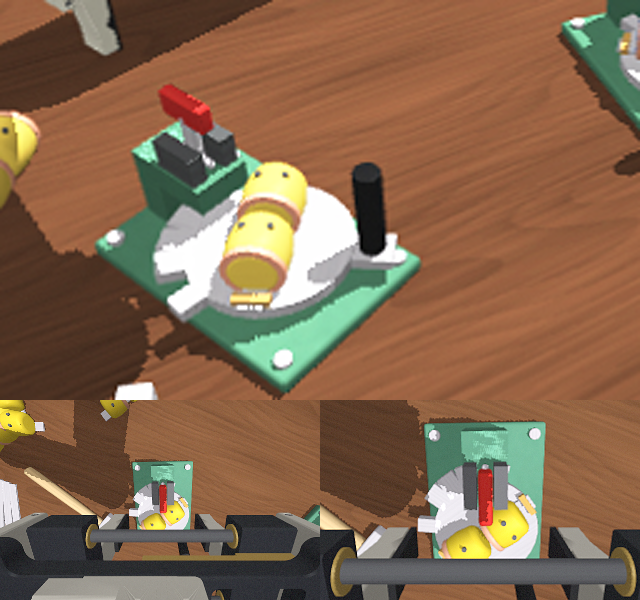

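```bash
python3 -c "
from plant import r
print(r.close_job(), r.get_state()['time_s'])"
```

```text
the job is handed in; nothing more can be done
the job is handed in; nothing more can be done
```

The yellow brace's turntable now sits in its other notch with the plunger dropped home, and I handed the job in at about 20 s of the 64 s allowed. I lifted the red handle, twisted it 55° and let go, and it stayed parked. I then swung the turntable by its black post, twisted the handle back to its stop, lowered it and released it.

**Last checks:**
- **Swing:** the post moved through 68.6° by the arm's positions, against the 68.75° needed.
- **Plunger home:** after release, the red handle appears within 0.2 px of its starting place in the scene camera. Parking it had moved it about 10 px, so I take it as fully home.
- **Handle at its stop:** the wrist felt a moment of about 0.14 N m there, which fits the handle having reached its stop at 0.
- **Forces:** sampled wrist forces stayed below 10 N, and the gripper was open and clear of everything at the end.
- **Blue fixture:** the arm never went near it.

**What disagreed or was left unchecked:**
- **Parked height:** two camera views put the handle about 23 mm above its starting height, more than the nominal 16 mm. I put this down to how the handle's faces show in the pictures.
- **Upward force:** during the first twist the tool felt about 6 N upward. It was probably the cross pin pressing on the sleeve after the handle slipped slightly in the grip. The handle held by itself afterwards.
- **Lock:** I did not push the turntable afterwards to test the lock.

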